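Clamp the bead mould in the bench press

TASK

In this glass-bead workshop one of the two small green screw presses has a brass mould in it, but its screw was left loose. Turn that press's black knob clockwise, letting go and regripping as often as needed, until the screw is fully home on the mould, then let go; leave the empty press's screw as it is.

Things in the scene. Friction and masses are not known exactly. Their poses are not given: they have to be found in the camera images.
- screw (a joint): Screw of the loaded press, in rad; grows as its knob turns clockwise seen from above. 0 fully raised, 7.0 fully home: the foot bears on the mould and the screw meets a firm stop. Starts between 0.3 and 2.3, so 4.7 to 6.7 rad remain. Stays where it is left; friction about 0.06 N m; the knob sinks 1.0 mm per rad.
- knob_center (a point): Centre (half-way up, on the upright turning axis) of the loaded press's knob: round, black, ribbed, 40 mm diameter, 30 mm high, a white line on top. It can be gripped across from above at any yaw. Fully home its centre is 121 mm above the bench, its underside 21 mm above the press's bridge; raised, up to 7 mm higher. z axis up; x and y turn with the knob.
- press: The loaded green press, bolted to the bench, known by the split brass mould (74 x 56 x 30 mm) sticking out on both sides under its bridge. Origin: centre of its underside, below the knob's axis. Base 90 x 120 mm; bridge 26 x 120 mm along its y axis, top at 85 mm. The knob is its highest part. Stands left or right, yaw within 0.6 rad.
- idle_knob_mark (a point): White line on top of the knob of the other, empty press (same make and sizes, no mould): this point lies 18 mm from that knob's axis. That knob must not be turned. The two knobs are at least 0.2 m apart. Loose things under 50 mm high lie about, and a jar of glass rods 0.2 m tall stands at the left, at least 0.15 m from either knob.
Mind the look-alikes: they are no part of the job. Leave any pink look-alike of the press alone.

How it is judged:
By the outcome, as a careful person would: the job done as asked, in the order asked, and still so for the second after the job is handed in, with the robot touching nothing.
It also fails if it takes over 58 s, if anything falls off the work surface, if the arm or the gripper's body presses on something with over 40 N, if the wrist force passes 120 N, or if a joint passes its speed limit or range.

ROBOT

A 7-joint arm with a two-finger parallel gripper is mounted at the origin on the work surface. World frame = base frame: x ahead of the robot, y to its left, z up, the work surface at z = 0. Lengths are in m, angles in degrees, forces in N, time in s.
With the tool pointing down it reaches from about 0.425 to 1.025 m from the base axis. Payload 9.4 kg.
Tool frame: the origin (TCP) lies at the very end of the fingers, on their centre line; the grasp point (between the pads) lies 19 mm behind it; z points along the fingers, y is the line along which they close (so a half turn about z gives the same grasp; the last joint's range is limited). The gripper opens to 93 mm and grips with 3 to 60 N. Pads are 15 mm wide; open, the fingers measure 128 mm over their backs; the gripper's body (75 mm by 188 mm) begins 65 mm behind the grasp point.
Start: joints at [-67.821, 34.337, -0.143, 91.639, 0.103, 54.024, -4.572], TCP at [0.324, 0.648, 0.219] pointing down, gripper open.
Joint ranges: [-147.43, 147.43], [-19.82, 112.94], [-74.19, 73.91], [6.32, 146.72], [-59.91, 239.91], [6.04, 106.73], [-150.56, 150.56]. Speed limits (degrees/s): [127.2, 127.2, 172.46, 172.46, 180, 180, 180].

INTERFACE

Orientations are given as a 3x3 rotation matrix whose columns are the frame's x, y, z axes.
In Python, from bench import ctrl gives the robot as it stands.
- The arm moves only by the tool drive_tool, never from a script. Its argument "rows" is a list of rows, each a list of 4 numbers: the shift along the tool's x, y, z in m, then the turn about the tool's z in rad. In form: [[tx, ty, tz, spin], ...]. A call has 1 to 10 rows; each row shifts and turns the commanded pose from where the row before left it, along the tool's axes as they then stand; what a row does not reach is not made up. A row lasts 1/10 s, in which the tool goes at most 50 mm and 8.59 degrees, less where a joint would pass 70% of its speed; a pose out of reach is approached as far as the arm can. A call is refused whole if a number of a shift passes 0.05 or a number of a turn 0.15, either way. A call with a gripper value outside its range is refused whole. "grip" is the closure in counts, from 0 (fully open) to 255 (shut), set as the call begins (left out, the last holds). The fingers move at their own pace and stop on an object; the grip force is fixed at half the most. Time passes only in rows, so rows that do not move let the fingers close. It gives the time, the measured TCP pose, the force, the opening and the grip force at its end, in the units of the state.
- ctrl.state(): the state, without advancing time (a new reading comes with each control period).
- ctrl.get_image(name): name is "scene" or "top"; returns the picture (384x512x3 uint8, blue, green, red); there is no depth.
- ctrl.camera_info(name): a dict with "K" (3x3 intrinsics, pixels), "view" (4x4, takes a point from world to camera coordinates). Camera axes: x right, y down, z forward; pixel columns grow to the right and rows downward; lengths in m; the calibration is good to about 2 mm. A picture is of the moment at which its call begins. camera_info takes no time and is no camera call.
- ctrl.hand_in(): hands the job in; it is judged then, once.
The state is a dict: "t": time; "joints": joint angles; "joint_vel": joint speeds; "joint_torque": joint torques, N m; "position": TCP position; "orientation": TCP orientation; "ft_force": force on the tool from outside, world axes, zero at the start; "ft_torque": the same for the moment, N m; "width": opening from 0.0 (shut) to 1.0 (fully open); "grip_force": force on a finger pad.
Only numpy, scipy, OpenCV 4.12 (cv2) and the standard library are available. Lean on these libraries where they do the work, as an engineer would, in place of code of your own. Each camera call takes 0.05 s, during which the arm holds its last target. There are 200 camera calls.

## Working session

There is one attempt and no reset: what is moved stays moved. The work goes in short steps, Python scripts to look and compute and a tool call to move; the robot and the scene stay as the last step left them, time stands still between calls to the robot, and variables do not carry over. Pictures are saved under pics/ and viewed, at most 10 in all, crops included, and the job is handed in when it is done.

Besides the shell and the picture viewer there is one more tool, called after "Emit:" by a JSON object that holds its "op" and its "data". drive_tool: Moves the arm, as the interface text tells. Its arguments: {"type":"object","properties":{"rows":{"type":"array"},"grip":{"type":"number"}},"required":["rows"]}

```bash
mkdir -p pics; python3 - <<'E'
from bench import ctrl
import cv2,numpy as np
for n in("scene","top"):
    cv2.imwrite(f"pics/{n}0.png",ctrl.get_image(n)); i=ctrl.camera_info(n); print(n,np.round(i["K"],1).tolist(),np.round(i["view"],4).tolist())
s=ctrl.state();print(s["t"],s["position"],np.round(s["orientation"],3).tolist(),s["width"])
E
```

```text
scene [[386.2, 0.0, 245.6], [0.0, 386.2, 199.2], [0.0, 0.0, 1.0]] [[-0.7458, 0.6659, 0.018, 0.4464], [0.5086, 0.5866, -0.6302, -0.2525], [-0.4302, -0.4609, -0.7762, 1.2273], [0.0, 0.0, 0.0, 1.0]]
top [[447.3, 0.0, 259.0], [0.0, 447.3, 195.0], [0.0, 0.0, 1.0]] [[-0.0063, -1.0, 0.0059, 0.0232], [-0.9917, 0.0055, -0.1284, 0.6013], [0.1284, -0.0067, -0.9917, 1.1488], [0.0, 0.0, 0.0, 1.0]]
0.1 [0.3241607  0.64804245 0.21788039] [[-0.894, 0.447, -0.0], [0.447, 0.894, -0.001], [-0.0, -0.001, -1.0]] 0.9987808774422778
```

View pics/scene0.png

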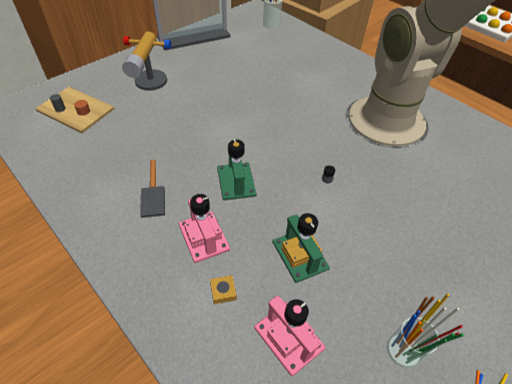

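View pics/top0.png

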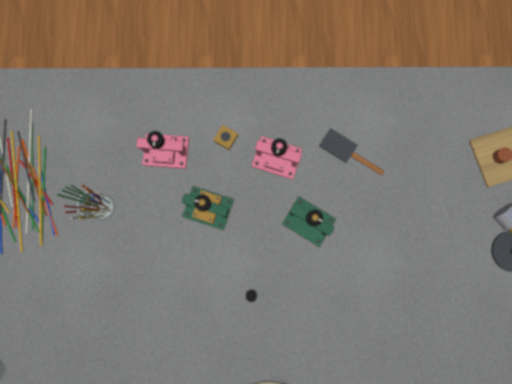

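Candidates for the loaded press's knob, as scene / top pixels:
- Green press with brass mould: (307,224) / (203,203). This is my choice.
- Empty green press: (237,149) / (315,217).
- Pink look-alikes: (200,203) / (279,147) and (297,312) / (156,140).
- Loose black cap: (329,174) / (251,295).

I'll check the choice in one close crop.

```bash
cat > h.py <<'E'
from bench import ctrl
import cv2,numpy as np
def ray(n,u,v):
    i=ctrl.camera_info(n);K=np.array(i["K"]);V=np.array(i["view"]);R=V[:3,:3]
    return -R.T@V[:3,3], R.T@np.linalg.solve(K,[u,v,1.])
def on(n,u,v,z):
    c,d=ray(n,u,v);return c+d*(z-c[2])/d[2]
def proj(n,p):
    i=ctrl.camera_info(n);q=np.array(i["view"])@np.r_[p,1];q=np.array(i["K"])@q[:3];return q[:2]/q[2]
def knob(im,u,v,r=14):
    m=(im.max(2)<45).astype(np.uint8);w=np.zeros_like(m);cv2.circle(w,(u,v),r,1,-1);m&=w
    n,l,s,c=cv2.connectedComponentsWithStats(m);k=1+np.argmax(s[1:,4]);p=cv2.findNonZero((l==k).astype(np.uint8))
    return cv2.minEnclosingCircle(p),cv2.boundingRect(p)
E
python3 - <<'E'
from h import *
s=cv2.imread("pics/scene0.png");t=cv2.imread("pics/top0.png")
for nm,a,b in(("load",(307,224),(203,203)),("idle",(237,149),(315,217))):
    ks=knob(s,*a);kt=knob(t,*b);print(nm,ks,kt)
    c,d=ray("scene",*ks[0][0]);e,f=ray("top",*kt[0][0])
    k=np.linalg.lstsq(np.c_[d,-f],e-c,rcond=None)[0];print((c+d*k[0]).round(4),(e+f*k[1]).round(4),on("top",*kt[0][0],.125).round(4),on("scene",*ks[0][0],.125).round(4))
R=lambda i:cv2.resize(i,(390,390),interpolation=cv2.INTER_CUBIC)
cv2.imwrite("pics/c1.png",np.hstack([R(s[189:279,262:352]),R(t[168:238,173:243])]))
E
```

```text
load (((307.125, 224.375), 10.835516929626465), (298, 214, 20, 22)) (((202.5, 202.5), 7.382511615753174), (196, 196, 14, 14))
[0.5714 0.1602 0.1259] [0.5723 0.1588 0.1258] [0.5724 0.1589 0.125 ] [0.5708 0.1598 0.125 ]
idle (((235.83132934570312, 148.8554229736328), 9.222322463989258), (228, 140, 16, 19)) (((314.0, 217.6666717529297), 7.490830898284912), (307, 211, 15, 15))
[ 0.5327 -0.1132  0.1218] [ 0.5338 -0.1144  0.122 ] [ 0.5335 -0.114   0.125 ] [ 0.5349 -0.1106  0.125 ]
```

View pics/c1.png

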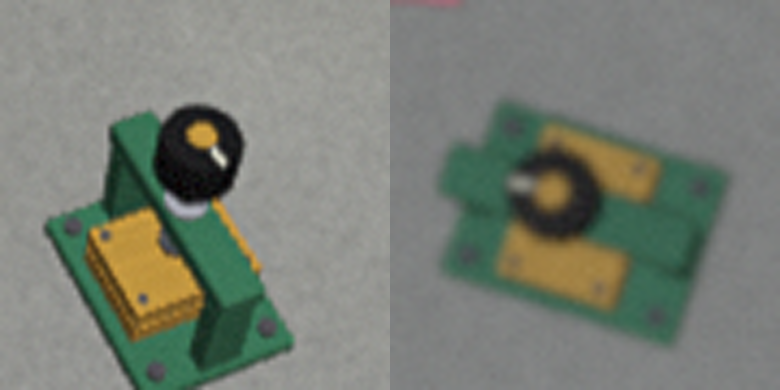

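The crop confirms it: the brass mould sticks out both sides under this bridge, and the knob has a white line on top, with its cap at about top (202.6,202). Its centre is about (0.5716, 0.1593, 0.126). I'll lift first to clear the jar, then travel.

Emit:
{"op": "drive_tool", "data": {"rows": [[0, 0, -0.05, 0], [0, 0, -0.05, 0], [-0.0314, -0.0233, 0, 0], [-0.0314, -0.0233, 0, 0], [-0.0314, -0.0233, 0, 0], [-0.0314, -0.0233, 0, 0], [-0.0314, -0.0233, 0, 0], [-0.0314, -0.0233, 0, 0], [-0.0314, -0.0233, 0, 0], [-0.0314, -0.0233, 0, 0]], "grip": 0}}

```text
t: 1.1
position: [0.466, 0.3677, 0.3184]
orientation: [[-0.894, 0.447, -0.0], [0.447, 0.894, -0.0], [0.0, -0.0, -1.0]]
ft_force: [0.7, 0.5, 0.2]
width: 1.001
grip_force: 0.0
```

Emit:
{"op": "drive_tool", "data": {"rows": [[-0.0314, -0.0233, 0, 0], [-0.0314, -0.0233, 0, 0], [-0.0314, -0.0233, 0, 0], [-0.0314, -0.0233, 0, 0], [-0.0314, -0.0233, 0, 0], [-0.0314, -0.0233, 0, 0], [0, 0, 0, -0.15], [0, 0, 0, -0.15], [0, 0, 0, -0.15], [0, 0, 0, 0]]}}

```text
t: 2.1
position: [0.5714, 0.1597, 0.3183]
orientation: [[-1.0, 0.012, -0.001], [0.012, 1.0, -0.0], [0.001, -0.0, -1.0]]
ft_force: [0.2, -0.3, 0.2]
width: 0.997
grip_force: 0.0
```

```bash
cat > st.py <<'E'
from h import *
s=ctrl.state();R=s["orientation"];print(s["t"],"pos",s["position"].round(4),"j",np.round(s["joints"],1),"F",np.round(s["ft_force"],1),"M",np.round(s["ft_torque"],2),s["width"],"tilt",np.round(R[:,2],3))
print("tool shift to knob",(R.T@(np.array([.5716,.1593,.103])-s["position"])).round(4))
E
python3 st.py
```

```text
2.1 pos [0.5714 0.1597 0.3183] j [-2.130e+01  1.960e+01  3.000e-01  1.026e+02 -1.000e-01  5.780e+01
  6.840e+01] F [ 0.2 -0.3  0.2] M [ 0.08  0.02 -0.07] 0.9972178741717882 tilt [-0.001 -0.    -1.   ]
tool shift to knob [-0.0003 -0.0004  0.2153]
```

Emit:
{"op": "drive_tool", "data": {"rows": [[0, 0, 0.02, -0.15], [0, 0, 0.02, -0.15], [0, 0, 0.02, -0.15], [0, 0, 0.02, -0.15], [0, 0, 0.02, -0.15], [0, 0, 0.02, -0.15], [0, 0, 0.02, -0.15], [0, 0, 0.01, -0.15], [0, 0, 0, 0], [0, 0, 0, 0]]}}

```text
t: 3.1
position: [0.5716, 0.16, 0.1687]
orientation: [[-0.382, -0.924, -0.0], [-0.924, 0.382, -0.0], [0.0, 0.0, -1.0]]
ft_force: [-0.6, 0.1, 0.6]
width: 0.999
grip_force: 0.0
```

```bash
python3 - <<'E'
from h import *
s=ctrl.get_image("scene");t=ctrl.get_image("top")
R=lambda i:cv2.resize(i,(390,390),interpolation=cv2.INTER_CUBIC)
cv2.imwrite("pics/c2.png",np.hstack([R(s[149:279,242:372]),R(t[148:258,148:258])]))
E
python3 st.py
```

```text
3.2 pos [0.572  0.1602 0.1693] j [ -9.9  29.5 -16.2 111.3  12.1  40.8 124.4] F [-0.  -0.1 -0.2] M [0.12 0.12 0.02] 0.9954296684573053 tilt [ 0.001  0.    -1.   ]
tool shift to knob [0.001  0.0001 0.0663]
```

View pics/c2.png

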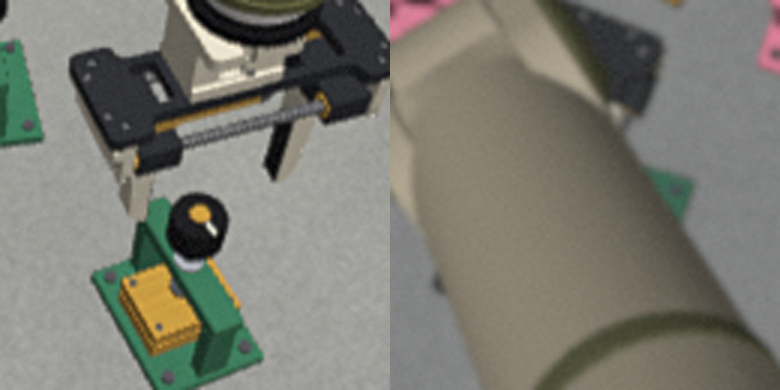

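The open fingers straddle the knob (crop (197,228), about scene pixel (308,225)), and the jaw midline is over it. I'll descend and close.

Emit:
{"op": "drive_tool", "data": {"rows": [[0, 0, 0.02, 0], [0, 0, 0.02, 0], [0, 0, 0.02, 0], [0, 0, 0.006, 0], [0, 0, 0, 0], [0, 0, 0, 0]]}}

```text
t: 3.8
position: [0.5721, 0.1603, 0.1036]
orientation: [[-0.376, -0.927, 0.001], [-0.927, 0.376, 0.0], [-0.001, -0.001, -1.0]]
ft_force: [0.7, 1.1, -0.3]
width: 0.996
grip_force: 0.0
```

Emit:
{"op": "drive_tool", "data": {"rows": [[0, 0, 0, 0], [0, 0, 0, 0], [0, 0, 0, 0], [0, 0, 0, 0], [0, 0, 0, 0], [0, 0, 0, 0], [0, 0, 0, 0], [0, 0, 0, 0], [0, 0, 0, 0], [0, 0, 0, 0]], "grip": 255}}

```text
t: 4.8
position: [0.5716, 0.16, 0.1026]
orientation: [[-0.375, -0.927, -0.0], [-0.927, 0.375, -0.0], [0.0, 0.0, -1.0]]
ft_force: [0.3, 0.3, 0.1]
width: 0.427
grip_force: 30.0
```

```bash
python3 st.py
```

```text
4.8 pos [0.5716 0.16   0.1026] j [-11.5  34.5 -14.2 114.1  14.8  33.  122.2] F [0.3 0.3 0.1] M [ 0.13  0.11 -0.02] 0.42723450350089104 tilt [-0. -0. -1.]
tool shift to knob [ 0.0007 -0.0003 -0.0004]
```

Gripped at 40 mm with hardly any side force. Now turning clockwise, which is positive spin.

Emit:
{"op": "drive_tool", "data": {"rows": [[0, 0, 0.0001, 0.12], [0, 0, 0.0001, 0.12], [0, 0, 0.0001, 0.12], [0, 0, 0.0001, 0.12], [0, 0, 0.0001, 0.12], [0, 0, 0.0001, 0.12], [0, 0, 0.0001, 0.12], [0, 0, 0.0001, 0.12], [0, 0, 0.0001, 0.12], [0, 0, 0.0001, 0.12]]}}

```text
t: 5.8
position: [0.5717, 0.1598, 0.1015]
orientation: [[-1.0, 0.019, 0.0], [0.019, 1.0, -0.0], [-0.0, -0.0, -1.0]]
ft_force: [0.2, -0.6, -2.7]
width: 0.424
grip_force: 30.0
```

```bash
python3 st.py
```

```text
5.8 pos [0.5717 0.1598 0.1015] j [-24.7  34.2   5.3 115.1  -5.8  31.   73.6] F [ 0.2 -0.6 -2.7] M [-0.18 -0.19  0.07] 0.42366154444190757 tilt [ 0. -0. -1.]
tool shift to knob [ 0.     -0.0005 -0.0015]
```

Emit:
{"op": "drive_tool", "data": {"rows": [[0, 0, 0.0001, 0.12], [0, 0, 0.0001, 0.12], [0, 0, 0.0001, 0.12], [0, 0, 0.0001, 0.12], [0, 0, 0.0001, 0.12], [0, 0, 0.0001, 0.12], [0, 0, 0.0001, 0.12], [0, 0, 0.0001, 0.12], [0, 0, 0.0001, 0.12], [0, 0, 0.0001, 0.12]]}}

```text
t: 6.8
position: [0.5715, 0.1596, 0.1003]
orientation: [[-0.345, 0.939, -0.0], [0.939, 0.345, -0.001], [-0.001, -0.0, -1.0]]
ft_force: [0.2, -1.9, -5.2]
width: 0.423
grip_force: 30.0
```

Emit:
{"op": "drive_tool", "data": {"rows": [[0, 0, 0.0001, 0.12], [0, 0, 0.0001, 0.12], [0, 0, 0.0001, 0.12], [0, 0, 0.0001, 0.12], [0, 0, 0.0001, 0.12], [0, 0, 0.0001, 0.12], [0, 0, 0.0001, 0.12], [0, 0, 0.0001, 0.12], [0, 0, 0.0001, 0.12], [0, 0, 0.0001, 0.12]]}}

```text
t: 7.8
position: [0.5712, 0.1596, 0.0991]
orientation: [[0.75, 0.662, -0.001], [0.662, -0.75, -0.001], [-0.001, 0.0, -1.0]]
ft_force: [0.1, -1.8, -5.3]
width: 0.426
grip_force: 30.0
```

```bash
python3 st.py
```

```text
7.8 pos [0.5712 0.1596 0.0991] j [-48.8  42.1  44.2 116.7 -46.2  40.3 -23. ] F [ 0.1 -1.8 -5.3] M [-0.55  0.01  0.01] 0.42645374555246063 tilt [-0.001 -0.001 -1.   ]
tool shift to knob [ 0.0001  0.0005 -0.0039]
```

Emit:
{"op": "drive_tool", "data": {"rows": [[0, 0, 0.0001, 0.12], [0, 0, 0.0001, 0.12], [0, 0, 0.0001, 0.12], [0, 0, 0.0001, 0.12], [0, 0, 0.0001, 0.12], [0, 0, 0.0001, 0.12]]}}

```text
t: 8.4
position: [0.5711, 0.1598, 0.0984]
orientation: [[1.0, 0.003, -0.001], [0.003, -1.0, -0.001], [-0.001, 0.001, -1.0]]
ft_force: [-0.1, -1.4, -4.9]
width: 0.424
grip_force: 30.0
```

```bash
python3 st.py
```

```text
8.4 pos [0.5711 0.1598 0.0984] j [-53.9  47.   54.7 117.  -54.9  46.7 -55.3] F [-0.1 -1.4 -4.9] M [-0.43  0.06  0.09] 0.42359164311119846 tilt [-0.001 -0.001 -1.   ]
tool shift to knob [ 0.0005  0.0005 -0.0046]
```

Emit:
{"op": "drive_tool", "data": {"rows": [[0, 0, 0.0001, 0.12], [0, 0, 0.0001, 0.12], [0, 0, 0.0001, 0.12], [0, 0, 0.0001, 0.12], [0, 0, 0.0001, 0.12]]}}

```text
t: 8.9
position: [0.5712, 0.1599, 0.0978]
orientation: [[0.827, -0.562, -0.001], [-0.562, -0.827, -0.001], [-0.0, 0.001, -1.0]]
ft_force: [0.2, -1.6, -5.5]
width: 0.427
grip_force: 30.0
```

```bash
python3 st.py
```

```text
8.9 pos [0.5712 0.1599 0.0978] j [-55.5  49.3  58.9 117.1 -58.1  49.8 -86.4] F [ 0.2 -1.6 -5.5] M [-0.24 -0.01  0.06] 0.42703038155222095 tilt [-0.001 -0.001 -1.   ]
tool shift to knob [ 0.0007  0.0003 -0.0052]
```

Emit:
{"op": "drive_tool", "data": {"rows": [[0, 0, 0.0001, 0.12], [0, 0, 0.0001, 0.12], [0, 0, 0.0001, 0.12], [0, 0, 0.0001, 0.12], [0, 0, 0.0001, 0.12], [0, 0, 0.0001, 0.12]]}}

```text
t: 9.5
position: [0.5713, 0.1602, 0.0974]
orientation: [[0.253, -0.967, -0.001], [-0.967, -0.253, -0.001], [0.0, 0.001, -1.0]]
ft_force: [-1.4, 2.0, -2.6]
width: 0.426
grip_force: 30.0
```

```bash
python3 st.py
```

```text
9.5 pos [0.5713 0.1602 0.0974] j [ -56.    50.    60.   117.1  -59.    50.7 -126.7] F [-1.4  2.  -2.6] M [0.75 0.45 0.82] 0.4264554757904335 tilt [-0.001 -0.001 -1.   ]
tool shift to knob [ 0.0009 -0.0001 -0.0056]
```

Moment about z jumped from 0.06 to 0.82 N m and the sinking slowed, so this looks like the stop, after about 5.5 rad. I'll let go, turn back, regrip and turn again to confirm.

Emit:
{"op": "drive_tool", "data": {"rows": [[0, 0, 0, 0], [0, 0, 0, 0], [0, 0, 0, 0], [0, 0, 0, 0], [0, 0, 0, 0], [0, 0, 0, 0]], "grip": 0}}

```text
t: 10.1
position: [0.5716, 0.16, 0.098]
orientation: [[0.256, -0.967, 0.0], [-0.967, -0.256, 0.0], [-0.0, -0.0, -1.0]]
ft_force: [0.6, -0.1, -0.1]
width: 0.889
grip_force: 0.0
```

Emit:
{"op": "drive_tool", "data": {"rows": [[0, 0, -0.005, -0.14], [0, 0, 0, -0.14], [0, 0, 0, -0.14], [0, 0, 0, -0.14], [0, 0, 0, -0.14], [0, 0, 0, -0.14], [0, 0, 0, -0.14], [0, 0, 0, -0.14], [0, 0, 0.005, 0], [0, 0, 0, 0]]}}

```text
t: 11.1
position: [0.5713, 0.16, 0.0975]
orientation: [[0.981, -0.195, -0.001], [-0.195, -0.981, 0.0], [-0.001, -0.0, -1.0]]
ft_force: [0.4, -0.7, -1.0]
width: 1.001
grip_force: 0.0
```

Emit:
{"op": "drive_tool", "data": {"rows": [[0, 0, 0, 0], [0, 0, 0, 0], [0, 0, 0, 0], [0, 0, 0, 0], [0, 0, 0, 0], [0, 0, 0, 0], [0, 0, 0, 0], [0, 0, 0, 0], [0, 0, 0, 0], [0, 0, 0, 0]], "grip": 255}}

```text
t: 12.1
position: [0.5716, 0.1598, 0.098]
orientation: [[0.982, -0.191, 0.0], [-0.191, -0.982, -0.0], [0.0, 0.0, -1.0]]
ft_force: [-1.0, -1.1, 1.5]
width: 0.428
grip_force: 30.0
```

Emit:
{"op": "drive_tool", "data": {"rows": [[0, 0, 0, 0.05], [0, 0, 0, 0.05], [0, 0, 0, 0.05]]}}

```text
t: 12.4
position: [0.5719, 0.1597, 0.0981]
orientation: [[0.942, -0.336, 0.0], [-0.336, -0.942, -0.001], [0.001, 0.001, -1.0]]
ft_force: [2.1, -3.0, 0.8]
width: 0.425
grip_force: 30.0
```

```bash
python3 st.py
```

```text
12.4 pos [0.5719 0.1597 0.0981] j [-49.8  43.1  46.2 116.7 -48.2  41.3 -82.1] F [ 2.1 -3.   0.8] M [-0.66 -0.36  0.79] 0.4252168482713576 tilt [ 0.    -0.001 -1.   ]
tool shift to knob [-0.0001  0.0004 -0.0049]
```

The moment rose straight to 0.79 N m with no sinking, so the screw is on its stop. Letting go and lifting away.

Emit:
{"op": "drive_tool", "data": {"rows": [[0, 0, 0, 0], [0, 0, 0, 0], [0, 0, 0, 0], [0, 0, 0, 0], [0, 0, 0, 0], [0, 0, 0, 0], [0, 0, 0, 0], [0, 0, 0, 0]], "grip": 0}}

```text
t: 13.2
position: [0.5716, 0.16, 0.098]
orientation: [[0.942, -0.336, 0.0], [-0.336, -0.942, 0.0], [0.0, -0.0, -1.0]]
ft_force: [-0.3, 0.2, -0.1]
width: 0.995
grip_force: 0.0
```

Emit:
{"op": "drive_tool", "data": {"rows": [[0, 0, -0.01, 0], [0, 0, -0.02, 0], [0, 0, -0.03, 0], [0, 0, -0.03, 0], [0, 0, -0.03, 0], [0, 0, -0.02, 0], [0, 0, 0, 0], [0, 0, 0, 0], [0, 0, 0, 0]]}}

```text
t: 14.1
position: [0.571, 0.1602, 0.2372]
orientation: [[0.942, -0.335, -0.001], [-0.335, -0.942, -0.0], [-0.001, 0.001, -1.0]]
ft_force: [0.1, -0.0, 0.6]
width: 1.002
grip_force: 0.0
```

```bash
python3 st.py; python3 - <<'E'
from h import *
s=ctrl.get_image("scene");o=cv2.imread("pics/scene0.png")
R=lambda i:cv2.resize(i,(390,390),interpolation=cv2.INTER_CUBIC)
print(knob(s,307,224))
cv2.imwrite("pics/c3.png",np.hstack([R(o[115:285,205:375]),R(s[115:285,205:375])]))
E
```

```text
14.1 pos [0.571  0.1602 0.2372] j [-57.4  34.6  57.8 110.4 -35.8  55.3 -92. ] F [ 0.1 -0.   0.6] M [0.04 0.16 0.02] 1.0020347933379783 tilt [-0.001 -0.    -1.   ]
tool shift to knob [0.001  0.0005 0.1342]
(((307.0699462890625, 225.80052185058594), 10.612101554870605), (297, 216, 20, 21))
```

View pics/c3.png

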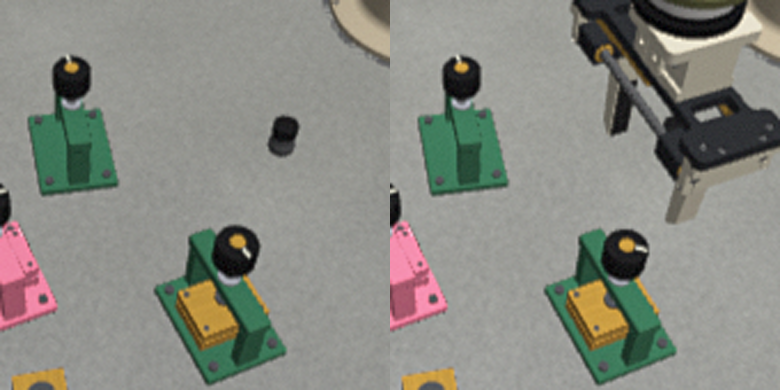

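The loaded knob sits lower, at about scene (307,226), and its mark has moved the equivalent of about 310° clockwise. The idle knob's mark hasn't changed, and the gripper is clear.

```bash
python3 -c "
from bench import ctrl
print(ctrl.hand_in())"
```

```text
the job is handed in; nothing more can be done
None
```

I turned the loaded press's knob about 5.4 rad clockwise until its screw met the firm stop (a regrip confirmed it), let go, left the empty press untouched, and handed the job in at about 14 s.

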